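# Clip the key fob onto the desk anchor

### The arm

A 6-joint arm with a two-finger parallel gripper is mounted at the origin on a cart in front of the work surface, level with it; the furniture and walls round the work are solid. World frame = base frame: x ahead of the robot, y to its left, z up, the work surface at z = 0. Lengths are in mm, angles in rad, forces in N, time in s.
With the tool pointing down it reaches from about 350 to 975 mm from the base axis. Payload 7.1 kg.
Tool frame: the origin (TCP) lies at the very end of the fingers, on their centre line; the grasp point (between the pads) lies 19 mm behind it; z points along the fingers, y is the line along which they close (so a half turn about z gives the same grasp; the last joint's range is limited). The gripper opens to 88 mm and grips with 3 to 60 N. Pads are 20 mm wide; open, the fingers measure 115 mm over their backs; the gripper's body (75 mm by 178 mm) begins 61 mm behind the grasp point.
Start: joints at [-1.242, 0.423, 1.63, -0, 1.089, -0.019], TCP at [213.036, -587.555, 222.675] pointing down, gripper open.
Joint ranges: [-3, 3], [-0.9, 2.11], [0.09, 2.58], [-1.31, 4.45], [0.11, 2.69], [-2.54, 2.54]. Speed limits (rad/s): [2.39, 2.39, 3.01, 3.14, 3.14, 3.14].

### API

Orientations are given as a rotation vector (axis times angle).
In Python, from workcell import get_obs, get_image, job, models gives the robot as it stands.
- The arm moves only by the tool jog_arm, never from a script. Its argument "increments" is one flat list of numbers, 7 for each row, row after row: the turn, a rotation vector about the tool's x, y, z in degrees, then the shift along the tool's x, y, z in mm, then the opening in per cent of the stroke, from 0 (shut) to 100 (fully open). A call has 1 to 12 rows; each row shifts and turns the commanded pose from where the row before left it, along the tool's axes as they then stand; what a row does not reach is not made up. A row lasts 1/8 s, in which the tool goes at most 62.5 mm and 10.7 degrees, less where a joint would pass 70% of its speed; a pose out of reach is approached as far as the arm can. A call is refused whole if a number of a shift passes 62.5 or a number of a turn 10.7, either way. A call with a gripper value outside its range is refused whole. The fingers move at their own pace and stop on an object; the grip force is fixed at half the most. Time passes only in rows, so rows that do not move let the fingers close. It gives the time, the measured TCP pose, the force, the opening and the grip force at its end, in the units of the state.
- get_obs(): the state, without advancing time (a new reading comes with each control period).
- get_image(name): name is "scene" or "side" or "wrist"; returns a dict with "pixels" (384x512x3 uint8, blue, green, red), "depth" (384x512 float32, mm along the optical axis (not along the pixel's ray), 0 where there is no reading), "fx", "fy", "cx", "cy" (pixels), "cam_to_world" (4x4, takes a point from camera to world coordinates); the wrist camera has in their place "tool_from_camera" (4x4, takes a point from camera to tool coordinates, whose origin is the TCP and whose axes are the flange's). Camera axes: x right, y up, looking along -z (the intrinsics and any distortion apply to the point x, -y, -z); pixel columns grow to the right and rows downward; lengths in mm; the calibration is good to about 2 mm. A picture is of the moment at which its call begins: read the wrist's pose just before it.
- job.close_job(): hands the job in; it is judged then, once.
Trained networks look in the newest picture that a camera, given by its name, has taken for a name from the list of things; names that differ only in an ending like _2 or _b are one class to them, and where a whole thing is asked for, a point or a joint stands for the part that bears it (a point fixed in the world has none). Each returns a list of dicts, best first, with "p" (0 to 1); they miss things now and then, are a little off and sometimes report something else, mostly with a low value. They report only what shows in the picture. A call takes as long as a camera call.
- models.look_for(target, camera): "centre" ([x, y, z] in mm, in world coordinates, good to about 4 mm: the middle of the surface that is visible of it).
- models.regions_of(target, camera): "region" (384x512 bool, what is visible of it).
The state is a dict: "t": time; "qpos": joint angles; "qvel": joint speeds; "joint_torque": joint torques, N m; "ee_pos": TCP position; "orientation": TCP orientation; "ft_force": force on the tool from outside, world axes, zero at the start; "moment": the same for the moment, N m; "width": finger opening in mm; "grasp_force": force on a finger pad.
Only numpy, scipy, OpenCV 4.12 (cv2) and the standard library are available. Lean on these libraries where they do the work, as an engineer would, in place of code of your own. Each camera call takes 0.05 s, during which the arm holds its last target. There are 200 camera calls.

### The job

Clip the orange key fob onto the grey desk anchor: push the mouth of its hook onto the steel post until the red sprung latch snaps shut behind the post, then pull the fob back lightly against the latch to check that it holds, and let go with the fob lying flat on the desk. The anchor only stands on its rubber foot: work gently enough that it is not shoved out of place (4 mm at most), and leave the other things where they are.

Things in the scene. Friction and masses are not known exactly. Their poses are not given: they have to be found in the camera images.
- fob: Key fob with quick hook, loose, 0.15 to 0.3 kg, lying on the desk. Origin: centre of the underside of the orange grip block; x points out of the hook's mouth, z up. Grip block 64 (x) x 22 (y) x 42 (z) mm: grasp it across its 22 mm. A brass key bow sticks out behind to x = -48. In front, on a neck from x = 32 to 56, a flat dark steel claw, z = 13 to 27, y = -16.5 to 22 (lips 46 wide).
- throat (a point): Seat of the post in the claw, at fob (72, 0, 20) mm: the post's axis is here when the post bears hard on the throat bottom (x = 66). The slot there is 15 mm wide, y = -7.5 to 7.5; between x = 78 and 99 it is widened on the +y side to y = 16 as recess for the folded latch.
- mouth (a point): Middle of the claw's mouth, at fob (114, 0, 20) mm, at the tips of the lips: 33 mm wide here, narrowing to 15 mm at x = 100.
- eye (a point): Point in the claw, at fob (78.75, 0, 20) mm: middle of the room in which the post can stand once it is behind the shut latch (post axis from about fob x = 72 to 85.5 mm).
- latch: Red sprung latch in the claw, 7 mm thick, 11 mm high, 17.5 mm long; origin on its hinge axis at fob (95, 12, 20) mm. Shut, it lies across the slot along the fob's -y (its faces at fob x = 91.5 and 98.5). A pull of 3 to 6 N against it is a fair check.
- latch_turn (a joint): Angle of the latch: 0 shut, grows to 1.45 as it folds inwards (towards the throat). A weak spring drives it to 0; it cannot open outwards. Pushing the post in past it takes about 1 to 5 N; it snaps back to 0 only when the post is within about 2 mm of its seat at the throat bottom, where the push turns hard. Pulled back, the post meets the shut latch after about 13 mm of free play.
- anchor: Desk anchor, loose, 0.73 kg, on a rubber foot: it slides if pushed with more than about 7 N. Grey plate 69 x 70 x 10 mm with a slot along its x; origin on the desk under the slot's middle; plate from x = -24 to 45, y = -35 to 35 mm. Push the fob on along anchor's +x, fob's x along anchor's x. With the fob flat on the desk its claw passes 3 mm over the plate and 6 mm under the post's head.
- slot (a point): Middle of the slot, at anchor (0, 0, 20) mm. A steel post, diameter 12 mm, with a head of diameter 26 mm from z = 33 to its top at z = 38, is clamped in the slot at anchor y = 0 and x anywhere from -12 to +12 mm: where is not measured, and must be felt or seen. It stays where it is clamped.
- glue_stick: Bystander: glue stick, orange cap, 28 mm across, 88 mm high, standing; origin centre of underside.
- clip_tin: Bystander: round clear paper clip dish, 68 mm across, 25 mm high; origin centre of underside.

How it is judged (in metres and radians):
On the way, in this order (a step that is already met when the one before it is completed fails the run):
1. the post enters the hook's mouth and pushes the latch open (value of joint latch_turn above 0.4 rad and horizontal distance between eye and anchor below 0.035 m and contact force between latch and anchor above 0.3 N).
2. the post is behind the latch, which has snapped shut (value of joint latch_turn below 0.1 rad and horizontal distance between eye and anchor below 0.022 m), for 0.1 s.
3. the fob is pulled back so that the shut latch pulls on the post with 2.5 N or more (contact force between latch and anchor above 2.5 N and value of joint latch_turn below 0.12 rad and horizontal distance between eye and anchor below 0.022 m), for 0.04 s.
At the end, for the whole second after the job is handed in: The post stands behind the shut latch: latch within 0.1 rad of shut and the eye of the hook within 22 mm (level) of the anchor's origin; the fob lies flat on the desk (underside within 4 mm, tilt under 0.1 rad), released and at rest (all of step 2 and height (world z) of fob below 0.004 m and angle between fob's own z axis and vertical below 0.1 rad and linear speed of fob below 0.02 m/s); the robot touches nothing.
It fails at once if the anchor is shoved more than 4 mm from its place (distance of anchor from where it was at the start of the episode above 0.004 m).
It fails at once if the glue stick or the clip dish is moved by more than 20 mm (distance of any of glue_stick, clip_tin from where it was at the start of the episode above 0.02 m).
It also fails if it takes over 42 s, if anything falls off the work surface, if the arm or the gripper's body presses on something with over 40 N, if the wrist force passes 120 N, or if a joint passes its speed limit or range.

## Working session

There is one attempt and no reset: what is moved stays moved. The work goes in short steps, Python scripts to look and compute and a tool call to move; the robot and the scene stay as the last step left them, time stands still between calls to the robot, and variables do not carry over. Pictures are saved under pics/ and viewed, at most 10 in all, crops included, and the job is handed in when it is done.

Besides the shell and the picture viewer there is one more tool, called after "Call:" as a command line: name --argument value ..., lists and objects as JSON in quotes. jog_arm: Moves the arm, as the interface text tells. Its arguments: {"type":"object","properties":{"increments":{"type":"array"}},"required":["increments"]}

```bash
ls; mkdir -p pics; cat > h.py <<'E'
import numpy as np, cv2
from workcell import get_obs, get_image, job, models
from scipy.spatial.transform import Rotation as R
def cloud(im, T=None):
    d=im["depth"]; v,u=np.indices(d.shape)
    P=np.stack([(u-im["cx"])/im["fx"]*d, -(v-im["cy"])/im["fy"]*d, -d, np.ones_like(d)],-1)
    T=im["cam_to_world"] if T is None else T
    return (P@np.asarray(T).T)[...,:3]
E
python3 - <<'E'
from h import *
o=get_obs(); print(o)
ims=[]
for c in("scene","side"):
    im=get_image(c); ims.append(im["pixels"])
    P=cloud(im); np.savez(c+".npz",P=P,d=im["depth"],px=im["pixels"])
    print(c,np.round(im["cam_to_world"],2).tolist())
    for n in("fob","anchor","latch","glue_stick","clip_tin"):
        print(c,n,[(np.round(r["centre"]),round(r["p"],2)) for r in models.look_for(n,c)[:3]])
cv2.imwrite("pics/a.png",cv2.resize(np.vstack(ims),(800,600)) if 0 else np.vstack(ims)[:, :])
cv2.imwrite("pics/a1.png",cv2.resize(np.hstack(ims),(800,300)))
E
```

```text
pics
{'t': 0.0, 'qpos': array([-1.24198680e+00,  4.23844716e-01,  1.63065244e+00,  7.14010339e-06,
        1.08857622e+00, -1.89916416e-02]), 'qvel': array([8.54573592e-05, 1.09295635e-04, 9.85931702e-04, 1.84493660e-03,
       7.84352270e-04, 6.87318870e-04]), 'joint_torque': array([-9.37896657e-04, -5.44616389e+01, -2.73669112e+01,  6.44135498e-02,
        2.26947851e-02, -1.19013039e-04]), 'ee_pos': array([ 212.87945336, -587.06495938,  221.91402119]), 'orientation': array([-3.09276814e+00, -5.43316915e-01,  3.48889545e-04]), 'ft_force': array([ 0.66737444, -0.67366171,  0.75602629]), 'moment': array([0.02932694, 0.03268967, 0.04267855]), 'grasp_force': 0.0, 'width': 87.75079606310119}
scene [[-0.31, -0.82, 0.48, 959.18], [0.95, -0.27, 0.16, 154.8], [-0.0, 0.5, 0.87, 778.07], [0.0, 0.0, 0.0, 1.0]]
scene fob [(array([ 500., -120.,   29.]), 0.74)]
scene anchor [(array([583.,  61.,   8.]), 0.6)]
scene latch [(array([581.,  68.,  11.]), 0.68), (array([ 499., -116.,   32.]), 0.24)]
scene glue_stick [(array([575., 231.,  68.]), 0.87)]
scene clip_tin [(array([ 668., -128.,    6.]), 0.57)]
side [[0.77, -0.55, 0.32, 809.95], [0.64, 0.67, -0.37, -283.34], [-0.01, 0.49, 0.87, 808.95], [0.0, 0.0, 0.0, 1.0]]
side fob [(array([ 493., -113.,   30.]), 0.82), (array([583.,  54.,   8.]), 0.65), (array([ 669., -126.,   -3.]), 0.5)]
side anchor [(array([581.,  56.,   9.]), 0.76)]
side latch []
side glue_stick [(array([565., 225.,  62.]), 0.71)]
side clip_tin [(array([ 667., -125.,   -1.]), 0.58)]
```

```bash
python3 - <<'E'
from h import *
out=[]
for c in("scene","side"):
    z=np.load(c+".npz"); P=z["P"]; px=z["px"]
    row=[]
    for ctr in((510,-100,20),(583,58,10)):
        m=np.linalg.norm(P[...,:2]-np.array(ctr[:2]),axis=-1)<8
        v,u=np.argwhere(m&(z["d"]>0)).mean(0).astype(int)
        print(c,ctr,u,v)
        v0=max(0,min(384-100,v-50));u0=max(0,min(512-130,u-65))
        print("crop",u0,v0)
        row.append(cv2.resize(px[v0:v0+100,u0:u0+130],(400,300)))
    out.append(np.hstack(row))
    # stats
    for n,ctr,r in(("fob",(500,-118),90),("anchor",(583,58),65)):
        m=(np.linalg.norm(P[...,:2]-np.array(ctr),axis=-1)<r)&(z["d"]>0)
        for lo,hi in((4,14),(16,24),(24,33),(33,48)):
            q=P[m&(P[...,2]>lo)&(P[...,2]<hi)]
            if len(q)>5: 
                rc=cv2.minAreaRect(q[:,:2].astype(np.float32)); print(c,n,lo,hi,len(q),np.round(rc[0]),np.round(rc[1]),round(rc[2],1),np.median(q[:,2]).round(1))
cv2.imwrite("pics/b.png",np.vstack(out))
E
```

```text
scene (510, -100, 20) 198 162
crop 133 112
scene (583, 58, 10) 265 211
crop 200 161
scene fob 4 14 111 [ 512. -104.] [133. 138.] 78.9 9.8
scene fob 16 24 263 [ 509. -116.] [ 42. 167.] 36.9 20.0
scene fob 24 33 579 [ 504. -121.] [ 40. 168.] 43.4 27.1
scene fob 33 48 396 [ 509. -124.] [ 26. 157.] 48.4 40.9
scene anchor 4 14 1188 [581.  55.] [73. 80.] 9.6 10.0
scene anchor 16 24 8 [577.  60.] [3. 9.] 11.9 17.0
scene anchor 33 48 151 [573.  59.] [23. 25.] 19.8 37.6
side (510, -100, 20) 222 295
crop 157 245
side (583, 58, 10) 274 207
crop 209 157
side fob 4 14 10 [ 500. -112.] [151.  93.] 3.3 4.6
side fob 16 24 47 [ 510. -129.] [ 17. 137.] 28.1 19.6
side fob 24 33 246 [ 500. -120.] [ 23. 160.] 36.4 26.8
side fob 33 48 275 [476. -95.] [22. 64.] 44.4 41.1
side anchor 4 14 705 [579.  60.] [69. 73.] 9.6 9.8
side anchor 33 48 89 [572.  60.] [23. 22.] 38.9 37.5
```

View pics/a1.png

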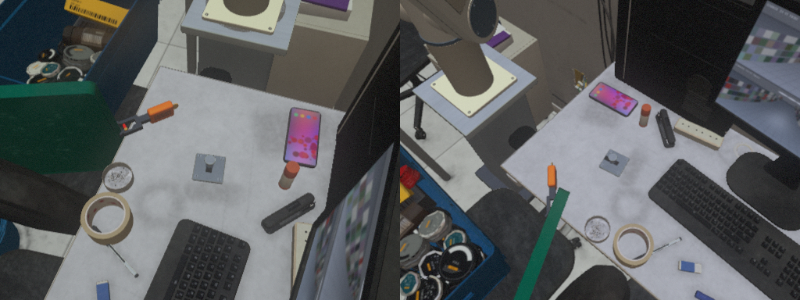

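View pics/b.png

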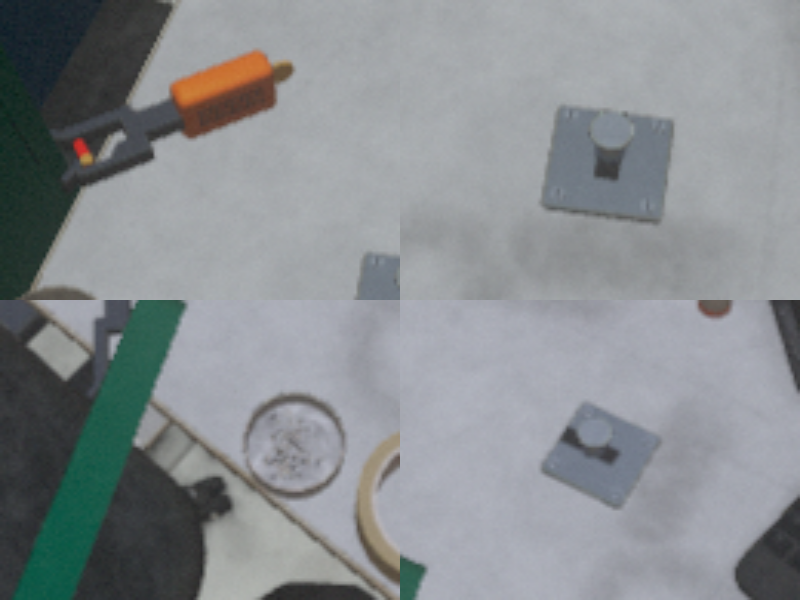

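Scene picture: fob block at about (150,112), hook pointing down-left past the table edge side, near a green panel. Anchor at (208,167), post in the part of the slot nearer the robot. So the push goes roughly along world +x.

```bash
python3 - <<'E'
from h import *
for c in("scene","side"):
    z=np.load(c+".npz"); P=z["P"]; px=z["px"]; ok=z["d"]>0
    hsv=cv2.cvtColor(px,cv2.COLOR_BGR2HSV)
    near=(np.linalg.norm(P[...,:2]-[500,-118],axis=-1)<120)&ok
    org=near&(hsv[...,0]>5)&(hsv[...,0]<20)&(hsv[...,1]>150)&(P[...,2]>37)
    q=P[org][:,:2].astype(np.float32); print(c,"block",len(q),[np.round(a,1) for a in cv2.minAreaRect(q)], np.round((q.max(0)+q.min(0))/2,1), q.mean(0))
    cl=near&(P[...,2]>22)&(P[...,2]<32)&(hsv[...,1]<90)&(hsv[...,2]<140)
    q=P[cl][:,:2].astype(np.float32); print("claw",len(q),[np.round(a,1) for a in cv2.minAreaRect(q)],q.mean(0))
    g=ok&(hsv[...,0]>55)&(hsv[...,0]<95)&(hsv[...,1]>100)
    G=P[g]; print("green",len(G),np.percentile(G,[1,50,99],axis=0).round(0).tolist())
    na=(np.linalg.norm(P[...,:2]-[580,57],axis=-1)<65)&ok
    h=na&(P[...,2]>35)&(P[...,2]<42); q=P[h][:,:2].astype(np.float32); print("head",cv2.minEnclosingCircle(q),q.mean(0), P[h][:,2].mean())
    # plate contour from z in 7..13
    pl=na&(P[...,2]>7)&(P[...,2]<12.5); q=P[pl][:,:2].astype(np.float32); rc=cv2.minAreaRect(q); print("plate",rc)
    a=np.deg2rad(rc[2]); Rm=np.array([[np.cos(a),np.sin(a)],[-np.sin(a),np.cos(a)]])
    # slot: cells below plate
    s=na&(np.abs((P[...,:2]-rc[0])@Rm.T).max(-1)<30)&(P[...,2]<7)
    L=(P[s][:,:2]-rc[0])@Rm.T; print("slot pix",len(L),L.mean(0) if len(L) else 0, L.min(0),L.max(0))
    dk=na&(hsv[...,2]<70)&(np.abs((P[...,:2]-rc[0])@Rm.T).max(-1)<30); L=(P[dk][:,:2]-rc[0])@Rm.T; print("dark",len(L),np.percentile(L,[3,50,97],axis=0).round(1).tolist() if len(L) else 0)
E
```

```text
scene block 271 [array([477.4, -94.7]), array([18.9, 61.8]), np.float64(42.8)] [477.7 -95.5] [478.09836 -94.91538]
claw 485 [array([ 513.1, -127.1]), array([ 42.1, 187.9]), np.float64(39.9)] [ 527.4634  -143.58836]
green 14787 [[537.0, -490.0, -297.0], [626.0, -286.0, 92.0], [674.0, -154.0, 259.0]]
head ((571.3374633789062, 59.23029327392578), 12.845796585083008) [572.234     59.292377] 37.77722257493123
plate ((578.6065063476562, 60.19969940185547), (70.24998474121094, 69.6185302734375), 9.20664119720459)
slot pix 4 [-6.88753056 -8.45945306] [-20.93747155 -19.68212578] [20.40598726 12.19665146]
dark 31 [[1.2, -4.7], [6.3, 0.6], [11.1, 6.1]]
side block 247 [array([475.4, -95.3]), array([20.4, 61.9]), np.float64(44.2)] [476.4 -94.9] [476.3661  -96.03598]
claw 243 [array([ 500.8, -120.1]), array([ 23.2, 158.7]), np.float64(35.3)] [ 513.9934  -140.98227]
green 2891 [[278.0, -579.0, -310.0], [651.0, -264.0, 255.0], [694.0, 328.0, 370.0]]
head ((571.9210205078125, 60.38772964477539), 12.46847915649414) [572.1427    60.044796] 37.46801715178336
plate ((578.5027465820312, 61.19491195678711), (68.81660461425781, 71.50528717041016), 9.599479675292969)
slot pix 6 [ 6.98241334 -8.19455888] [-16.36916675 -28.32902352] [23.94735138 24.23026333]
dark 25 [[-29.3, -2.7], [-19.8, 0.6], [8.0, 5.7]]
```

Both views agree: fob block at (476.5, -95) with yaw -46.5°, post at (571.8, 59.8) with anchor yaw 9.4°, so the post is at anchor x ≈ +3.7. Moving to a spot above the fob.

Call:
jog_arm --increments '[0,0,0,41.5,-37.3,0,60,0,0,0,41.5,-37.3,0,60,0,0,0,41.5,-37.3,0,60,0,0,0,41.5,-37.3,0,60,0,0,0,41.5,-37.3,0,60,0,0,0,41.5,-37.3,0,60,0,0,0,41.5,-37.3,0,60,0,0,0,41.5,-37.3,0,60,0,0,0,41.5,-37.3,0,60,0,0,0,41.5,-37.3,0,60,0,0,10,0,0,0,60,0,0,10,0,0,0,60]'

```text
t: 2.1
ee_pos: [476.4, -94.4, 222.8]
orientation: [3.141, -0.008, 0.0]
ft_force: [0.1, 0.1, 0.6]
width: 52.5
grasp_force: 0.0
```

Call:
jog_arm --increments '[0,0,10,0,0,0,60,0,0,10,0,0,0,60,0,0,10,0,0,0,60,0,0,10,0,0,0,60,0,0,6.4,0,0,0,60,0,0,0,0,0,30,60,0,0,0,0,0,30,60,0,0,0,0,0,0,60,0,0,0,0,0,0,60]'

```text
t: 3.22
ee_pos: [476.7, -95.6, 163.5]
orientation: [-2.887, 1.239, -0.002]
ft_force: [-0.4, 0.1, -0.1]
width: 52.5
grasp_force: 0.0
```

```bash
python3 - <<'E'
from h import *
o=get_obs(); T=np.eye(4); T[:3,:3]=R.from_rotvec(o["orientation"]).as_matrix(); T[:3,3]=o["ee_pos"]
im=get_image("wrist"); P=cloud(im,T@im["tool_from_camera"]); px=im["pixels"]; ok=im["depth"]>0
hsv=cv2.cvtColor(px,cv2.COLOR_BGR2HSV)
m=ok&(hsv[...,0]>3)&(hsv[...,0]<22)&(hsv[...,1]>150)&(np.linalg.norm(P[...,:2]-[477,-95],axis=-1)<60)&(P[...,2]>36)&(P[...,2]<48)
q=P[m][:,:2].astype(np.float32); print(len(q),cv2.minAreaRect(q),P[m][:,2].mean())
cv2.imwrite("pics/w1.png",px)
E
```

```text
1341 ((474.9482421875, -96.95120239257812), (18.817928314208984, 62.559627532958984), 44.07857894897461) 41.28157446133115
```

View pics/w1.png

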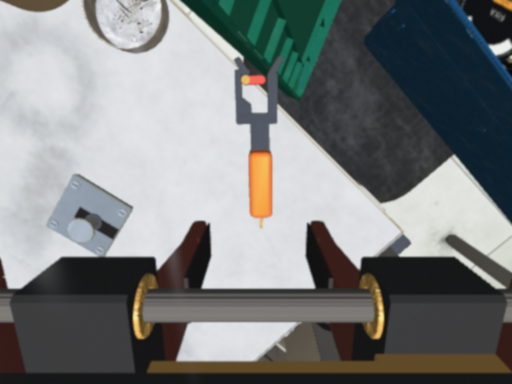

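The wrist picture shows the fob centred between the fingers: block at (260,185), claw at (258,95), red latch shut at (253,79). The green crate is beside the right lip at (285,85), and I'll check clearance there.

```bash
python3 - <<'E'
from h import *
o=get_obs(); T=np.eye(4); T[:3,:3]=R.from_rotvec(o["orientation"]).as_matrix(); T[:3,3]=o["ee_pos"]
im=get_image("wrist"); print(np.round(im["tool_from_camera"],2).tolist())
Pw=cloud(im,T@im["tool_from_camera"]); z=np.load("scene.npz"); zs=np.load("side.npz")
a=np.deg2rad(-46.2); Rm=np.array([[np.cos(a),np.sin(a)],[-np.sin(a),np.cos(a)]])
for n,P,px,d in(("wrist",Pw,im["pixels"],im["depth"]),("scene",z["P"],z["px"],z["d"]),("side",zs["P"],zs["px"],zs["d"])):
    hsv=cv2.cvtColor(px,cv2.COLOR_BGR2HSV)
    g=(d>0)&(hsv[...,0]>50)&(hsv[...,0]<95)&(hsv[...,1]>100)&(P[...,2]>-60)
    L=(P[g][:,:2]-[475.5,-96])@Rm.T; Z=P[g][:,2]
    for x0 in range(60,200,20):
        m=(L[:,0]>x0)&(L[:,0]<x0+20)&(np.abs(L[:,1])<150)
        if m.sum()>5: print(n,x0,m.sum(),"y",L[m,1].min().round(),L[m,1].max().round(),"z",Z[m].min().round(),Z[m].max().round())
E
```

```text
[[-0.0, 0.96, 0.26, 72.02], [1.0, 0.0, -0.0, 0.14], [-0.0, 0.26, -0.96, -161.86], [0.0, 0.0, 0.0, 1.0]]
wrist 100 1408 y -25.0 29.0 z -59.0 164.0
wrist 120 1597 y -21.0 40.0 z -29.0 159.0
wrist 140 1110 y -34.0 16.0 z -58.0 82.0
wrist 160 173 y -37.0 -11.0 z -60.0 16.0
scene 100 64 y -3.0 27.0 z 16.0 159.0
scene 120 700 y -10.0 67.0 z -49.0 260.0
scene 140 1042 y -25.0 68.0 z -60.0 260.0
scene 160 1101 y -34.0 59.0 z -60.0 261.0
scene 180 1122 y -41.0 53.0 z -60.0 261.0
side 120 39 y 45.0 62.0 z 248.0 259.0
side 140 199 y 36.0 66.0 z 250.0 260.0
side 160 218 y 28.0 58.0 z 250.0 260.0
side 180 228 y 20.0 50.0 z 251.0 260.0
```

```bash
python3 - <<'E'
from h import *
o=get_obs(); print(o["qpos"].round(2)); T=np.eye(4); T[:3,:3]=R.from_rotvec(o["orientation"]).as_matrix(); T[:3,3]=o["ee_pos"]
im=get_image("wrist"); Pw=cloud(im,T@im["tool_from_camera"]); z=np.load("scene.npz")
a=np.deg2rad(-46.2); Rm=np.array([[np.cos(a),np.sin(a)],[-np.sin(a),np.cos(a)]])
for n,P,px,d in(("wrist",Pw,im["pixels"],im["depth"]),("scene",z["P"],z["px"],z["d"])):
    hsv=cv2.cvtColor(px,cv2.COLOR_BGR2HSV)
    g=cv2.erode(((d>0)&(hsv[...,0]>50)&(hsv[...,0]<95)&(hsv[...,1]>100)).astype(np.uint8),np.ones((3,3)))>0
    L=(P[g][:,:2]-[475.5,-96])@Rm.T; Z=P[g][:,2]
    for z0 in range(-40,270,30):
        m=(Z>z0)&(Z<z0+30); r=[]
        for y0 in range(-60,100,20):
            k=m&(L[:,1]>y0)&(L[:,1]<y0+20); r.append(int(np.percentile(L[k,0],2)) if k.sum()>5 else None)
        print(n,z0,r)
E
```

```text
[-0.22  0.31  1.98  0.    0.86  2.16]
wrist -40 [None, 140, 107, None, None, None, None, None]
wrist -10 [None, 156, 105, 109, None, None, None, None]
wrist 20 [None, None, 107, 109, None, None, None, None]
wrist 50 [None, None, None, 110, None, None, None, None]
wrist 80 [None, None, None, 112, 116, None, None, None]
wrist 110 [None, None, None, 114, 116, None, None, None]
wrist 140 [None, None, None, 118, 117, None, None, None]
wrist 170 [None, None, None, None, None, None, None, None]
wrist 200 [None, None, None, None, None, None, None, None]
wrist 230 [None, None, None, None, None, None, None, None]
wrist 260 [None, None, None, None, None, None, None, None]
scene -40 [210, 172, None, None, None, None, None, None]
scene -10 [228, 187, 154, None, None, None, None, None]
scene 20 [251, 204, 159, 145, None, None, None, None]
scene 50 [269, 220, 175, 145, None, None, None, None]
scene 80 [289, 238, 193, 152, 139, None, None, None]
scene 110 [305, 261, 211, 162, 121, None, None, None]
scene 140 [None, 278, 231, 182, 122, 126, None, None]
scene 170 [None, 297, 251, 204, 123, 125, None, None]
scene 200 [None, None, 268, 223, 174, 126, None, None]
scene 230 [None, None, 258, 215, 164, 132, 135, None]
scene 260 [None, None, None, None, None, None, None, None]
```

Call:
jog_arm --increments '[0,0,0,-12.4,1.0,0,60,0,0,0,0,0,40,60,0,0,0,0,0,40,60,0,0,0,0,0,40,60,0,0,0,0,0,25,60,0,0,0,0,0,10.5,60,0,0,0,0,0,0,60,0,0,0,0,0,0,0,0,0,0,0,0,0,0,0,0,0,0,0,0,0,0,0,0,0,0,0,0,0]'

```text
invalid input
```

Call:
jog_arm --increments '[0,0,0,0,0,0,0,0,0,0,0,0,0,0,0,0,0,0,0,0,0]'

```text
t: 3.75
ee_pos: [476.1, -95.5, 162.8]
orientation: [-2.887, 1.239, -0.0]
ft_force: [0.5, 0.5, -0.2]
width: 26.4
grasp_force: 0.0
```

Call:
jog_arm --increments '[0,0,0,-12.4,1.0,0,60,0,0,0,0,0,40,60,0,0,0,0,0,40,60,0,0,0,0,0,40,60,0,0,0,0,0,25,60,0,0,0,0,0,10,60,0,0,0,0,0,0,60]'

```text
t: 4.62
ee_pos: [466.3, -86.9, 7.6]
orientation: [2.887, -1.239, -0.002]
ft_force: [0.1, -0.3, 0.7]
width: 52.6
grasp_force: 0.0
```

Call:
jog_arm --increments '[0,0,0,0,0,0,0,0,0,0,0,0,0,0,0,0,0,0,0,0,0,0,0,0,0,0,0,0,0,0,0,0,0,0,0]'

```text
t: 5.25
ee_pos: [467.1, -87.2, 8.2]
orientation: [-2.887, 1.239, -0.001]
ft_force: [-1.7, 0.5, 6.0]
width: 21.8
grasp_force: 30.0
```

Grasped (21.8 mm, 30 N). Lifting, backing away from the crate and turning towards the anchor.

Call:
jog_arm --increments '[0,0,0,-5,0,-5,0,0,0,0,-10,0,-10,0,0,0,0,-15,0,-5,0,0,0,-10,0,0,0,0,0,0,-10,0,0,0,0,0,0,-10,0,0,0,0,0,0,-10,0,0,0,0,0,0,-10,0,0,0,0,0,0,-5.9,0,0,0,0,0,0,0,0,0,0,0]'

```text
t: 6.5
ee_pos: [445.4, -64.8, 27.9]
orientation: [-3.131, -0.257, 0.001]
ft_force: [0.2, 0.1, -1.6]
width: 21.8
grasp_force: 30.0
```

Call:
jog_arm --increments '[0,0,0,-1.7,-20,0,0,0,0,0,0,-28,0,0,0,0,0,0,-28,0,0,0,0,0,0,-20,0,0,0,0,0,0,-7.2,0,0,0,0,0,0,0,0,0,0,0,0,0,0,0,0]'

```text
t: 7.38
ee_pos: [427.7, 35.7, 27.7]
orientation: [3.131, 0.257, 0.0]
ft_force: [0.0, -0.2, -3.0]
width: 21.7
grasp_force: 30.0
```

```bash
cat > m.py <<'E'
from h import *
o=get_obs(); T=np.eye(4); T[:3,:3]=R.from_rotvec(o["orientation"]).as_matrix(); T[:3,3]=o["ee_pos"]
print(o["ee_pos"].round(1),o["orientation"].round(3),o["ft_force"].round(2),o["t"])
def ana(n,P,px,d):
    ok=d>0; hsv=cv2.cvtColor(px,cv2.COLOR_BGR2HSV)
    na=(np.linalg.norm(P[...,:2]-[578,60],axis=-1)<65)&ok
    pl=na&(P[...,2]>7)&(P[...,2]<12.5); q=P[pl][:,:2].astype(np.float32); rc=cv2.minAreaRect(q); print(n,"plate",np.round(rc[0],1),np.round(rc[1],1),round(rc[2],1))
    h=na&(P[...,2]>35)&(P[...,2]<42)&(np.linalg.norm(P[...,:2]-[572,60],axis=-1)<20); q=P[h][:,:2].astype(np.float32); c,r=cv2.minEnclosingCircle(q); print(n,"head",np.round(c,1),round(r,1),P[h][:,2].mean().round(1))
    # fob claw: dark pixels in tool frame
    Q=(P-T[:3,3])@T[:3,:3]
    cl=ok&(Q[...,0]>85)&(Q[...,0]<128)&(abs(Q[...,1])<30)&(abs(P[...,2]-27-(o["ee_pos"][2]-8))<5)&(hsv[...,2]<130)
    q=Q[cl][:,:2].astype(np.float32); rc=cv2.minAreaRect(q); print(n,"claw tool xy: x",np.percentile(q[:,0],[1,99]).round(1),"y",np.percentile(q[:,1],[2,50,98]).round(1),rc[2],len(q))
    nk=ok&(Q[...,0]>48)&(Q[...,0]<64)&(abs(Q[...,1])<25)&(abs(P[...,2]-27-(o["ee_pos"][2]-8))<7)
    q=Q[nk][:,:2]; print(n,"neck y",np.percentile(q[:,1],[3,50,97]).round(1),len(q)) if len(q)>5 else 0
for c in("wrist","scene","side"):
    im=get_image(c); P=cloud(im,T@im["tool_from_camera"] if c=="wrist" else None)
    try: ana(c,P,im["pixels"],im["depth"])
    except Exception as e: print(c,e)
    cv2.imwrite(f"pics/m_{c}.png",im["pixels"])
E
python3 m.py
```

```text
[427.7  35.7  27.7] [3.131 0.257 0.   ] [ 0.02 -0.19 -2.99] 7.375
wrist plate [546.1  55.5] [ 6.3 69.5] 9.6
wrist head [0. 0.] 0.0 nan
wrist claw tool xy: x [ 85.1 112.4] y [-21.3   7.8  15.9] 89.95549011230469 2966
wrist neck y [-8.6 -0.   8.1] 1428
scene plate [578.5  60.4] [70.  69.7] 9.2
scene head [571.8  59.4] 12.9 37.8
scene claw tool xy: x [ 85.1 126.9] y [-20.9  -9.   19.2] 0.16034382581710815 209
scene neck y [-8.   0.6  8.9] 73
side plate [579.   61.7] [68.1 70.1] 9.4
side head [572.1  60.9] 12.9 37.7
side claw tool xy: x [ 85.5 125.8] y [-21.9   4.5  18.9] 0.33891621232032776 137
side neck y [-8.3  0.3  7.6] 51m.py:8: RuntimeWarning: Mean of empty slice.
  h=na&(P[...,2]>35)&(P[...,2]<42)&(np.linalg.norm(P[...,:2]-[572,60],axis=-1)<20); q=P[h][:,:2].astype(np.float32); c,r=cv2.minEnclosingCircle(q); print(n,"head",np.round(c,1),round(r,1),P[h][:,2].mean().round(1))
  ret = ret.dtype.type(ret / rcount)
```

View pics/m_wrist.png

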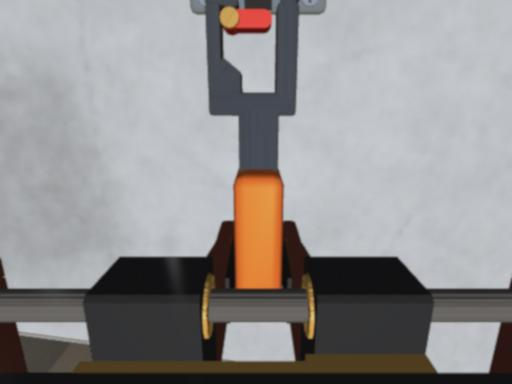

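The wrist view shows the fob straight in the grip: neck at (258,140), latch shut at (250,20), plate just ahead. Lateral error is about 0.7 mm. Lowering and moving up to the mouth.

Call:
jog_arm --increments '[0,0,0,0,-0.7,9,0,0,0,0,0,0,9.5,0,0,0,0,0,0,0,0,0,0,0,10,0,0,0,0,0,0,10,0,0,0,0,0,0,6,0,0,0,0,0,0,0,0,0,0]'

```text
t: 8.4
ee_pos: [453.9, 41.2, 9.3]
orientation: [3.131, 0.258, 0.001]
ft_force: [-0.3, 0.5, -1.3]
width: 22.2
grasp_force: 30.0
```

```bash
python3 m.py 2>/dev/null; python3 -c "
import cv2,numpy as np
a=cv2.imread('pics/m_scene.png')[130:260,170:330];b=cv2.imread('pics/m_side.png')[140:270,190:350]
cv2.imwrite('pics/c1.png',cv2.resize(np.hstack([a,b]),(800,325),interpolation=cv2.INTER_CUBIC))"
```

```text
[453.9  41.2   9.3] [3.131e+00 2.580e-01 1.000e-03] [-0.34  0.5  -1.3 ] 8.4
wrist plate [556.9  57.4] [27.4 69.8] 9.4
wrist head [562.3  58.2] 9.5 36.8
wrist claw tool xy: x [ 85.1 112.2] y [-21.6   7.3  15.9] 0.005243826657533646 2982
wrist neck y [-8.6 -0.   8.1] 1438
scene plate [578.8  60.3] [69.8 69.9] 9.4
scene head [572.7  59.1] 12.8 37.7
scene claw tool xy: x [ 85.4 126.2] y [-21.  -12.7  19.8] 1.1438897848129272 176
scene neck y [-8.2  0.4  8.8] 74
side plate [579.   61.6] [68.3 70.9] 9.6
side head [571.9  60.2] 13.0 37.5
side claw tool xy: x [ 85.1 125.1] y [-22.3   8.3  18.6] 89.99796295166016 118
side neck y [-9.4  0.2  7.8] 54
```

View pics/c1.png

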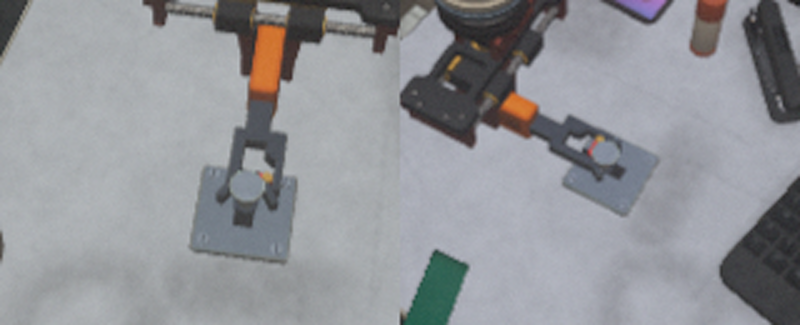

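The head sits between the two lips at (247,187) left and (607,150) right, just short of the latch. Pushing in slowly.

Call:
jog_arm --increments '[0,0,0,2,0,0,0,0,0,0,2,0,0,0,0,0,0,2,0,0,0,0,0,0,2,0,0,0]'

```text
t: 9.05
ee_pos: [460.4, 42.4, 9.0]
orientation: [-3.131, -0.258, 0.002]
ft_force: [-2.7, 0.2, -1.4]
width: 22.0
grasp_force: 30.0
```

Call:
jog_arm --increments '[0,0,0,2,0,0,0,0,0,0,2,0,0,0,0,0,0,2,0,0,0]'

```text
t: 9.43
ee_pos: [466.3, 43.4, 9.0]
orientation: [-3.131, -0.259, 0.002]
ft_force: [-4.4, 0.9, -1.8]
width: 22.2
grasp_force: 30.0
```

Call:
jog_arm --increments '[0,0,0,2,0,0,0,0,0,0,2,0,0,0,0,0,0,2,0,0,0]'

```text
t: 9.8
ee_pos: [473.2, 44.5, 9.2]
orientation: [-3.131, -0.258, -0.001]
ft_force: [-3.2, 3.2, -1.7]
width: 21.8
grasp_force: 30.0
```

Call:
jog_arm --increments '[0,0,0,2,-0.5,0,0,0,0,0,2,0,0,0]'

```text
t: 10.05
ee_pos: [477.3, 45.5, 9.3]
orientation: [3.131, 0.258, 0.001]
ft_force: [-2.0, 1.0, -1.8]
width: 22.0
grasp_force: 30.0
```

Call:
jog_arm --increments '[0,0,0,2,0,0,0,0,0,0,2,0,0,0]'

```text
t: 10.3
ee_pos: [481.7, 46.2, 9.4]
orientation: [-3.131, -0.258, -0.003]
ft_force: [0.6, 1.8, -2.0]
width: 22.0
grasp_force: 30.0
```

Call:
jog_arm --increments '[0,0,0,1.5,0,0,0,0,0,0,1.5,0,0,0]'

```text
t: 10.55
ee_pos: [484.1, 46.6, 9.3]
orientation: [3.131, 0.258, 0.001]
ft_force: [0.5, -0.3, -1.7]
width: 21.7
grasp_force: 30.0
```

Call:
jog_arm --increments '[0,0,0,1,0,0,0,0,0,0,1,0,0,0]'

```text
t: 10.8
ee_pos: [485.4, 46.9, 9.1]
orientation: [3.131, 0.258, -0.001]
ft_force: [-0.6, 0.1, -2.1]
width: 21.9
grasp_force: 30.0
```

Call:
jog_arm --increments '[0,0,0,1,0,0,0]'

```text
t: 10.92
ee_pos: [486.5, 47.1, 9.1]
orientation: [3.131, 0.258, -0.0]
ft_force: [-0.2, 0.1, -1.5]
width: 21.9
grasp_force: 30.0
```

Call:
jog_arm --increments '[0,0,0,1,0,0,0]'

```text
t: 11.05
ee_pos: [487.5, 47.3, 9.2]
orientation: [-3.131, -0.258, 0.0]
ft_force: [-0.6, 0.2, -3.2]
width: 21.9
grasp_force: 30.0
```

Call:
jog_arm --increments '[0,0,0,0.7,0,0,0]'

```text
t: 11.18
ee_pos: [488.2, 47.4, 9.2]
orientation: [3.131, 0.258, -0.0]
ft_force: [-0.9, 0.7, -2.1]
width: 21.6
grasp_force: 30.0
```

```bash
python3 m.py 2>/dev/null | grep -v claw; python3 -c "
import cv2,numpy as np
a=cv2.imread('pics/m_scene.png')[150:250,190:310];b=cv2.imread('pics/m_side.png')[160:260,200:320];c=cv2.imread('pics/m_wrist.png')[0:130,180:336]
cv2.imwrite('pics/c2.png',np.hstack([cv2.resize(i,(266,222),interpolation=cv2.INTER_CUBIC) for i in (a,b,c)]))"
```

```text
[488.2  47.4   9.2] [ 3.131  0.258 -0.   ] [-0.87  0.73 -2.06] 11.175
wrist plate [565.5  58.8] [79.4 69.9] 9.3
wrist head [570.5  59.7] 12.8 37.5
wrist neck y [-8.6 -0.   8.1] 1436
scene plate [568.8  58.5] [89.4 69.8] 9.6
scene head [572.4  59.5] 13.0 37.8
scene neck y [-8.   0.5  8.8] 78
side plate [564.3  59.5] [97.8 70.7] 9.1
side head [571.8  60.6] 12.9 37.5
side neck y [-8.7  1.2  8.1] 56
```

View pics/c2.png

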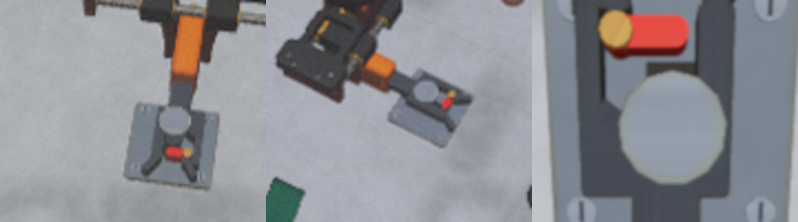

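All three views show the red latch shut across the slot on the far side of the head; at wrist crop (645,35) it lies level. Now the pull-back check.

Call:
jog_arm --increments '[0,0,0,-4,0,0,0,0,0,0,-4,0,0,0,0,0,0,-3,0,0,0,0,0,0,0,0,0,0]'

```text
t: 11.82
ee_pos: [476.9, 45.6, 9.2]
orientation: [-3.131, -0.258, 0.001]
ft_force: [0.6, -0.9, -2.3]
width: 21.9
grasp_force: 30.0
```

Call:
jog_arm --increments '[0,0,0,-1,0,0,0]'

```text
t: 11.95
ee_pos: [476.6, 45.5, 9.2]
orientation: [-3.131, -0.258, -0.001]
ft_force: [0.4, -0.6, -1.6]
width: 21.8
grasp_force: 30.0
```

Call:
jog_arm --increments '[0,0,0,-0.7,0,0,0]'

```text
t: 12.08
ee_pos: [475.8, 45.4, 9.2]
orientation: [-3.131, -0.258, -0.0]
ft_force: [-0.5, -0.8, -1.8]
width: 22.0
grasp_force: 30.0
```

Call:
jog_arm --increments '[0,0,0,-0.7,0,0,0]'

```text
t: 12.2
ee_pos: [475.1, 45.3, 9.2]
orientation: [-3.131, -0.258, -0.0]
ft_force: [0.9, -0.7, -1.6]
width: 21.9
grasp_force: 30.0
```

Call:
jog_arm --increments '[0,0,0,-0.5,0,0,0]'

```text
t: 12.32
ee_pos: [474.7, 45.2, 9.2]
orientation: [-3.131, -0.258, -0.001]
ft_force: [1.6, -0.0, -2.1]
width: 21.9
grasp_force: 30.0
```

Call:
jog_arm --increments '[0,0,0,-0.4,0,0,0]'

```text
t: 12.45
ee_pos: [474.7, 45.2, 9.3]
orientation: [-3.131, -0.258, -0.002]
ft_force: [2.7, -1.4, -2.3]
width: 22.2
grasp_force: 30.0
```

Call:
jog_arm --increments '[0,0,0,-0.4,0,0,0]'

```text
t: 12.58
ee_pos: [474.7, 45.1, 9.4]
orientation: [3.131, 0.258, 0.003]
ft_force: [3.3, -0.1, -2.1]
width: 22.1
grasp_force: 30.0
```

Call:
jog_arm --increments '[0,0,0,-0.3,0,0,0,0,0,0,0,0,0,0]'

```text
t: 12.82
ee_pos: [474.6, 45.1, 9.4]
orientation: [-3.131, -0.258, -0.003]
ft_force: [5.0, 1.7, -2.7]
width: 21.8
grasp_force: 30.0
```

The latch held 5 N. Easing off, setting the fob down and letting go.

Call:
jog_arm --increments '[0,0,0,2,0,0,0,0,0,0,4,0,0,0,0,0,0,0,0,0.5,0,0,0,0,0,0,0.5,0,0,0,0,0,0,0,0]'

```text
t: 13.45
ee_pos: [478.9, 45.9, 8.0]
orientation: [-3.131, -0.258, 0.001]
ft_force: [-0.4, -0.1, -1.9]
width: 22.1
grasp_force: 30.0
```

Call:
jog_arm --increments '[0,0,0,0,0,0.3,0,0,0,0,0,0,0,0]'

```text
t: 13.7
ee_pos: [479.3, 46.0, 7.9]
orientation: [3.131, 0.258, -0.0]
ft_force: [-0.4, -0.3, -2.3]
width: 21.6
grasp_force: 30.0
```

Call:
jog_arm --increments '[0,0,0,0,0,0,45,0,0,0,0,0,0,45,0,0,0,0,0,0,45,0,0,0,0,0,0,45,0,0,0,0,0,-10,45,0,0,0,0,0,-25,45,0,0,0,0,0,-50,45,0,0,0,0,0,-50,45,0,0,0,0,0,0,45]'

```text
t: 14.82
ee_pos: [482.0, 46.2, 146.9]
orientation: [3.131, 0.258, 0.013]
ft_force: [-0.7, 0.1, -0.4]
width: 39.4
grasp_force: 0.0
```

```bash
python3 m.py 2>/dev/null | grep -v claw; python3 - <<'E'
from h import *
o=get_obs(); T=np.eye(4); T[:3,:3]=R.from_rotvec(o["orientation"]).as_matrix(); T[:3,3]=o["ee_pos"]
im=get_image("wrist"); P=cloud(im,T@im["tool_from_camera"]); h=cv2.cvtColor(im["pixels"],cv2.COLOR_BGR2HSV)
m=(im["depth"]>0)&(h[...,0]>3)&(h[...,0]<22)&(h[...,1]>150)&(P[...,2]>35)&(P[...,2]<50)&(np.linalg.norm(P[...,:2]-[490,47],axis=-1)<60)
q=P[m]; A=np.c_[q[:,:2],np.ones(len(q))]; print("block top",len(q),q.mean(0).round(1),np.linalg.lstsq(A,q[:,2],rcond=None)[0][:2])
a=im["pixels"];b=cv2.imread('pics/m_scene.png')[130:250,180:340]
cv2.imwrite('pics/c3.png',np.hstack([cv2.resize(i,(400,300)) for i in (a,b)]))
E
```

```text
[482.   46.2 146.9] [3.131 0.258 0.013] [-0.71  0.09 -0.38] 14.825
wrist plate [565.1  58.8] [92.6 69.8] 9.2
wrist head [570.8  59.6] 12.7 37.4
wrist index -1 is out of bounds for axis 0 with size 0
scene plate [566.   58.6] [95.  69.7] 8.8
scene head [572.5  59.4] 12.8 37.8
scene index -1 is out of bounds for axis 0 with size 0
side plate [563.6  59.5] [99.9 70.5] 8.4
side head [572.1  60.3] 13.0 37.1
side index -1 is out of bounds for axis 0 with size 0
block top 1620 [492.3  48.   41.3] [-0.01015968  0.02133775]
```

View pics/c3.png

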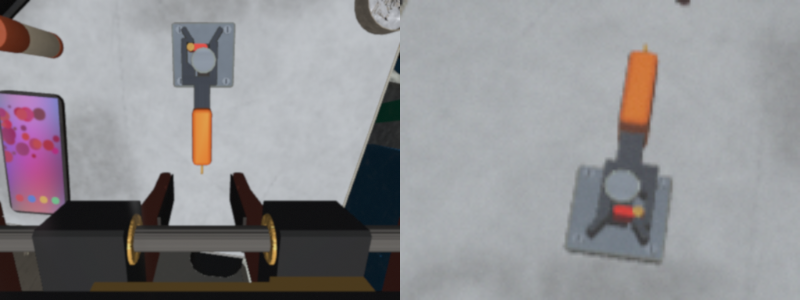

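The fob lies flat with its block at (202,135). The post is behind the shut latch at (200,47), the head is where it was, and the gripper is clear. Handing in.

```bash
python3 -c "
from h import *
print(job.close_job())"
```

```text
the job is handed in; nothing more can be done
None
```

The fob is clipped onto the anchor: the latch snapped shut behind the post and held a 5 N pull, and I let go with the fob flat on the desk and handed in after about 15 s; the post did not visibly move, and the judge gave no verdict back.

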